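Knock a stuck candle out of its mould

ROBOT

A 6-joint arm with a two-finger parallel gripper is mounted at the origin on a cart in front of the work surface, level with it; the furniture and walls round the work are solid. World frame = base frame: x ahead of the robot, y to its left, z up, the work surface at z = 0. Lengths are in m, angles in rad, forces in N, time in s.
With the tool pointing down it reaches from about 0.25 to 0.725 m from the base axis. Payload 4 kg.
Tool frame: the origin (TCP) lies at the very end of the fingers, on their centre line; the grasp point (between the pads) lies 19 mm behind it; z points along the fingers, y is the line along which they close (so a half turn about z gives the same grasp; the last joint's range is limited). The gripper opens to 85 mm and grips with 20 to 120 N. Pads are 22 mm wide; open, the fingers measure 114 mm over their backs; the gripper's body (76 mm by 85 mm) begins 54 mm behind the grasp point. The pads swing forward as they close: fully open they stand 13 mm farther back than shut.
Start: joints at [0, 0.241, 0.005, 1.335, 0, 1.571], TCP at [0.5, -0, 0.231] pointing down, gripper open.
Joint ranges: [-2.72, 2.72], [-1.05, 1.87], [-1.09, 1.28], [-1.99, 2.15], [-1.42, 1.44], [-3.14, 3.14]. Speed limits (rad/s): [2.79, 2.79, 3.14, 3.14, 3.14, 3.14].

INTERFACE

Orientations are given as a unit quaternion [x, y, z, w].
In Python, from workcell import telemetry, vision, workorder gives the robot as it stands.
- The arm moves only by the shell command python3 -m inch 'ROWS'. ROWS is JSON, a list of rows, each a list of 3 entries, a list of its own where there are three numbers: the turn, a rotation vector about the tool's x, y, z scaled (see below), then the shift along the tool's x, y, z scaled (see below), then the closure, from -1 (fully open) to 1 (shut). A call has 1 to 10 rows; each row shifts and turns the commanded pose from where the row before left it, along the tool's axes as they then stand; what a row does not reach is not made up. The controller multiplies each number of a shift by 0.3 m and each number of a turn by 360 degrees. A row lasts 1/12 s, in which the tool goes at most 41.7 mm and 7.16 degrees, less where a joint would pass 70% of its speed; a pose out of reach is approached as far as the arm can. A call with a number of a shift or a turn outside -1 to 1 is refused whole. A call with a gripper value outside its range is refused whole. The fingers move at their own pace and stop on an object; the grip force is fixed at half the most. Time passes only in rows, so rows that do not move let the fingers close. It gives the time, the measured TCP pose, the force, the opening and the grip force at its end, in the units of the state.
- telemetry.get_obs(): the state, without advancing time (a new reading comes with each control period).
- vision.camera(name): name is "scene" or "side" or "wrist"; returns a dict with "img" (420x560x3 uint8, red, green, blue), "fov_y" (degrees; the focal length in pixels is half the picture's height over the tangent of half this angle, whatever the lens; pixels are square), "cx", "cy" (the principal point, pixels), "D" ([k1, k2, p1, p2, k3] as OpenCV has them; the pictures are not rectified), "pose" (4x4, takes a point from camera to world coordinates). Camera axes: x right, y up, looking along -z (the intrinsics and any distortion apply to the point x, -y, -z); pixel columns grow to the right and rows downward; lengths in m; the calibration is good to about 2 mm. A picture is of the moment at which its call begins. There is no depth.
- workorder.job_done(): hands the job in; it is judged then, once.
The state is a dict: "clock": time; "joint_pos": joint angles; "joint_vel": joint speeds; "tau": joint torques, N m; "eef_pos": TCP position; "tool_rot": TCP orientation; "ft_force": force on the tool from outside, world axes, zero at the start; "ft_torque": the same for the moment, N m; "grip_width": finger opening in m; "grasp_force": force on a finger pad.
Only numpy, scipy, OpenCV 4.12 (cv2) and the standard library are available. Lean on these libraries where they do the work, as an engineer would, in place of code of your own. Each camera call takes 0.05 s, during which the arm holds its last target. There are 200 camera calls.

TASK

A candle is stuck in the small square metal mould that lies on its side. Pick the mould up, hold it over the baking tray with its open mouth pointing steeply down, then tap its rim briskly on the floor of the tray until the candle comes loose and slides out into the tray, without touching the candle with the gripper. Then lay the empty mould on its side in the middle of the round cork trivet and let go, leaving everything else where it stands.

Things in the scene. Friction and masses are not known exactly. Their poses are not given: they have to be found in the camera images.
- mould: Square aluminium tube, 50 x 50 mm outside, 76 mm long, walls 3 mm, about 0.2 kg, loose; one end open, the other closed (3 mm black rubber button on it). Lies on a flat side, mouth towards the robot within 40 degrees. Origin: centre of the face it starts on. x runs from the mouth (-38 mm) to the closed end (+38 mm), z up at the start; grip its upright faces at y = +-25 mm from above.
- mould_center (a point): Centre of the mould tube, 25 mm above the mould's origin along the mould's z; axes as the mould. With the mouth pointing straight down its x points straight up.
- mould_mouth (a point): Centre of the mould's open mouth (in the plane of the rim): mould frame x = -38, y = 0, z = +25 mm. Hold the mould firmly near its closed end and stop pressing once the rim has struck, or it slips or turns in the fingers; it may do so a little anyway, so look again before laying it down.
- candle: Square ivory wax candle, 56 mm long (its x, along the mould) x 43 x 43 mm, about 0.09 kg, loose, in the mould against its closed end; its base, with a round metal disc, shows 17 mm inside the mouth. Origin: centre of its lower long face. It is stuck: two small sprung nubs in the side walls in front of its base hold it with about 2 N, twice its weight, so turning the mould over does not free it.
- candle_center (a point): Centre of the candle; at the start 7 mm from mould_center towards the closed end. A tap of the rim on the tray at 0.2 m/s jolts it 3 mm, past the nubs (0.1 m/s may not; 60 degrees below level or steeper works best); then it slides out by itself as the mould is lifted, if the mouth points 45 degrees or more below level. So: tap, lift 60 mm or more, look, repeat faster if still in.
- tray: Dark steel baking tray, fixed to the worktop, 240 mm (its x) x 220 mm (its y), floor 4 mm thick, rim 21 mm high over the worktop with a 6 mm rolled edge. Origin at the centre of its underside, on the worktop.
- trivet: Round cork trivet, 170 mm across, 8 mm thick, fixed to the worktop. Origin at the centre of its underside, on the worktop.
- tomato_tin: Bystander: a food tin, 75 mm across, 110 mm high, origin under its centre.
- ramekin_white: Bystander: a white ramekin, 71 mm across, 42 mm high, origin under its centre.
- kitchen_timer: Bystander: a cream dial timer, 68 mm across, 50 mm high, origin under its centre.
- label_roll: Bystander: a roll of tape lying flat, 83 x 66 x 17 mm, origin under its centre.
Things that resemble listed ones, but are neither listed nor needed, are in the scene too. There is more than one size of the trivet; the job needs the larger. Leave any pink look-alike of the mould alone.

How it is judged:
On the way, in this order (a step that is already met when the one before it is completed fails the run):
1. the mould is held over the tray, clear of it, mouth pointing at least 45 degrees below level, the candle still in it (angle between mould's own x axis and vertical below 0.8 rad and x of mould_mouth in the frame of tray between -0.11 and 0.11 m and y of mould_mouth in the frame of tray between -0.1 and 0.1 m and z of mould_mouth in the frame of tray between 0.035 and 0.25 m and distance between candle_center and mould_center below 0.015 m), for 0.1 s.
2. the mould, still mouth down, is tapped on the tray with the candle still in it (contact force between mould and tray above 2 N and angle between mould's own x axis and vertical below 0.9 rad and distance between candle_center and mould_center below 0.02 m).
3. the candle is out of the mould and at rest in the tray (x of candle_center in the frame of tray between -0.116 and 0.116 m and y of candle_center in the frame of tray between -0.106 and 0.106 m and z of candle_center in the frame of tray below 0.045 m and distance between candle_center and mould_center above 0.07 m and linear speed of candle below 0.05 m/s), for 0.2 s.
At the end, for the whole second after the job is handed in: The candle lies at rest on the floor of the tray; the empty mould lies at rest on one of its long sides on the trivet, its centre within 40 mm of the trivet's centre, released (x of candle_center in the frame of tray between -0.116 and 0.116 m and y of candle_center in the frame of tray between -0.106 and 0.106 m and z of candle_center in the frame of tray below 0.045 m and linear speed of each of candle, mould below 0.03 m/s and horizontal distance between mould_center and trivet below 0.04 m and height (world z) of mould_center between 0.028 and 0.038 m and angle between mould's own x axis and vertical between 1.45 and 1.69 rad and contact force between mould and the fingers below 0.1 N); the robot touches nothing.
It fails at once if the gripper touches the candle (contact force between candle and the fingers above 0.5 N).
It fails at once if a bystander (tin, ramekin, timer, tape roll) is moved by more than 30 mm (distance of any of tomato_tin, ramekin_white, kitchen_timer, label_roll from where it was at the start of the episode above 0.03 m).
It also fails if it takes over 51 s, if anything falls off the work surface, if the arm or the gripper's body presses on something with over 40 N, if the wrist force passes 120 N, or if a joint passes its speed limit or range.

## Working session

There is one attempt and no reset: what is moved stays moved. The work goes in short steps, Python scripts to look and compute and a shell command to move; the robot and the scene stay as the last step left them, time stands still between calls to the robot, and variables do not carry over. Pictures are saved under pics/ and viewed, at most 10 in all, crops included, and the job is handed in when it is done.

```bash
ls; mkdir -p pics; cat > h.py <<'E'
import numpy as np,cv2,json
from scipy.spatial.transform import Rotation as R
from workcell import telemetry,vision,workorder
def K(c):
    f=c["img"].shape[0]/2/np.tan(np.radians(c["fov_y"])/2)
    return np.array([[f,0,c["cx"]],[0,f,c["cy"]],[0,0,1.]])
def cam(n,save=None):
    c=vision.camera(n); c={k:(np.array(v) if k in("img","pose","D") else v) for k,v in c.items()}
    np.save(f"last_{n}.npy",c,allow_pickle=True)
    if save: cv2.imwrite(f"pics/{save}.png",c["img"][:,:,::-1])
    return c
def load(n): return np.load(f"last_{n}.npy",allow_pickle=True).item()
def ray(c,uv,z):
    uv=np.array(uv,float).reshape(-1,1,2)
    p=cv2.undistortPoints(uv,K(c),c["D"].astype(float))[:,0]
    d=np.c_[p[:,0],-p[:,1],-np.ones(len(p))]@c["pose"][:3,:3].T
    o=c["pose"][:3,3]
    return o+d*((z-o[2])/d[:,2])[:,None]
def proj(c,P):
    P=np.array(P,float).reshape(-1,3); q=(P-c["pose"][:3,3])@c["pose"][:3,:3]
    q=q*[1,-1,-1]
    return cv2.projectPoints(q.reshape(-1,1,3),np.zeros(3),np.zeros(3),K(c),c["D"].astype(float))[0][:,0]
E
python3 - <<'E'
from h import *
a=cam("scene");b=cam("side");w=cam("wrist")
cv2.imwrite("pics/s.png",a["img"][:,:,::-1])
cv2.imwrite("pics/two.png",np.hstack([cv2.resize(x["img"],(400,300)) for x in(b,w)])[:,:,::-1])
for x in(a,b,w):print(x["fov_y"],x["cx"],x["cy"],x["D"],x["pose"].round(3).tolist())
print(telemetry.get_obs())
E
```

```text
pics
45.84278239492884 277.688606850232 203.56653652225708 [-0.03141832  0.          0.          0.          0.        ] [[0.757, 0.4, -0.516, -0.223], [-0.653, 0.47, -0.594, -0.875], [0.005, 0.787, 0.617, 0.918], [0.0, 0.0, 0.0, 1.0]]
45.12428015383144 281.5043880086852 219.4820006577905 [-0.05002057  0.          0.          0.          0.        ] [[0.896, 0.244, -0.37, -0.158], [-0.443, 0.526, -0.726, -1.381], [0.017, 0.815, 0.579, 1.159], [0.0, 0.0, 0.0, 1.0]]
59.12084867322641 274.6354077038021 211.83625693288573 [-0.04461993  0.          0.          0.          0.        ] [[1.0, -0.0, 0.002, 0.5], [-0.0, 0.959, 0.283, 0.071], [-0.002, -0.283, 0.959, 0.373], [0.0, 0.0, 0.0, 1.0]]
{'clock': 0.15, 'joint_pos': array([-7.42054179e-06,  2.41261431e-01,  3.99315698e-03,  1.33518707e+00,
       -5.34189706e-06,  1.57078404e+00]), 'joint_vel': array([ 0.00073651, -0.00094826,  0.00281132, -0.00162863,  0.00014007,
       -0.00210359]), 'tau': array([-1.62746033e-03, -3.72633219e+01,  2.52638429e+01,  1.23480460e-02,
       -1.30651040e-05,  1.49362950e-05]), 'eef_pos': array([ 4.99505940e-01, -5.32787046e-06,  2.30591245e-01]), 'tool_rot': array([ 7.07104817e-01,  7.07108259e-01, -5.88434766e-04, -5.84669033e-04]), 'ft_force': array([-0.15628932, -0.52752292,  0.2498736 ]), 'ft_torque': array([-0.00743634, -0.02614828,  0.00712412]), 'grasp_force': 0.0, 'grip_width': 0.08562188356128163}
```

View pics/s.png

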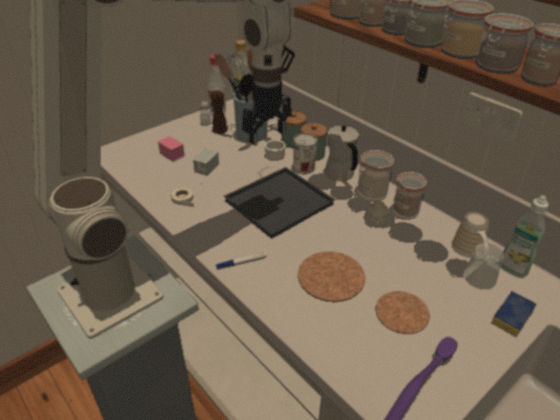

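View pics/two.png

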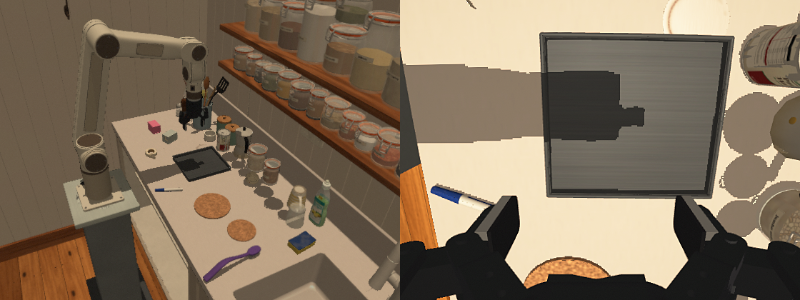

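Candidates for the mould are the grey box at scene px (206,161) and the pink box at (171,149), which is the look-alike to avoid. Candidates for the trivet are the discs at (331,275), which is larger, and (402,311). The tray is at (278,201). I choose the grey box and the larger disc, and check the box in a close crop.

```bash
python3 - <<'E'
from h import *
a=load("scene");b=load("side")
m1=a["img"][125:205,145:245]
m2=b["img"][155:225,190:280]
cv2.imwrite("pics/crop.png",np.hstack([cv2.resize(m1,(400,320),interpolation=cv2.INTER_CUBIC),cv2.resize(m2,(400,320),interpolation=cv2.INTER_CUBIC)])[:,:,::-1])
for n,c in(("scene",a),("side",b)):
    hsv=cv2.cvtColor(c["img"],cv2.COLOR_RGB2HSV)
    m=cv2.inRange(hsv,(5,80,90),(20,220,255)); nn,l,s,ce=cv2.connectedComponentsWithStats(m)
    for i in range(1,nn):
        if s[i,4]>400: print(n,s[i],ce[i].round(1),ray(c,ce[i],.008).round(3), [ray(c,p,.008)[0][:2].round(3) for p in([s[i,0],ce[i][1]],[s[i,0]+s[i,2],ce[i][1]])])
print(ray(a,[[206,161],[171,149],[331,275],[402,311],[226,198],[285,171],[332,201],[277,231],[181,196],[275,150]],.02).round(3))
E
```

```text
scene [ 295    0  265  102 2047] [432.2  50.4] [[1.926 0.435 0.008]] [array([1.4  , 0.869]), array([2.44 , 0.025])]
scene [451  22  34  33 707] [468.2  36.4] [[2.247 0.433 0.008]] [array([2.174, 0.491]), array([2.319, 0.376])]
scene [ 297  251   69   51 2720] [331.1 275.9] [[ 0.448 -0.31   0.008]] [array([ 0.383, -0.254]), array([ 0.514, -0.367])]
scene [ 375  291   55   43 1845] [402.3 312. ] [[ 0.492 -0.499  0.008]] [array([ 0.443, -0.457]), array([ 0.541, -0.541])]
scene [   0  358  103   62 4185] [ 51.1 396.7] [[-0.214 -0.18   0.008]] [array([-0.293, -0.114]), array([-0.134, -0.247])]
scene [188 371  40  49 809] [203.6 402.6] [[ 0.011 -0.387  0.008]] [array([-0.012, -0.367]), array([ 0.048, -0.418])]
side [    0     0   560   348 82469] [240.8 140.8] [[0.693 0.758 0.008]] [array([-0.407,  1.271]), array([2.219, 0.083])]
side [521   0  39  19 508] [541.3   7.2] [[4.787 2.375 0.008]] [array([4.557, 2.444]), array([5.006, 2.311])]
side [ 342  200   51   58 1030] [361.2 230.3] [[ 0.822 -0.133  0.008]] [array([ 0.755, -0.101]), array([ 0.934, -0.185])]
side [402 258  28  34 558] [415.8 274.2] [[ 0.852 -0.426  0.008]] [array([ 0.809, -0.405]), array([ 0.897, -0.447])]
side [ 271  269   52   38 1527] [296.8 288. ] [[ 0.449 -0.311  0.008]] [array([ 0.372, -0.274]), array([ 0.528, -0.348])]
side [ 182  298   59  122 2182] [207.5 373.8] [[ 0.067 -0.51   0.008]] [array([ 0.004, -0.48 ]), array([ 0.15, -0.55])]
side [ 318  306   41   33 1079] [337.9 322. ] [[ 0.493 -0.5    0.008]] [array([ 0.438, -0.473]), array([ 0.552, -0.528])]
side [   0  330  134   90 8999] [ 68.3 382.6] [[-0.285 -0.379  0.008]] [array([-0.455, -0.302]), array([-0.123, -0.453])]
[[ 0.496  0.313  0.02 ]
 [ 0.448  0.452  0.02 ]
 [ 0.441 -0.315  0.02 ]
 [ 0.484 -0.501  0.02 ]
 [ 0.428  0.108  0.02 ]
 [ 0.656  0.101  0.02 ]
 [ 0.658 -0.106  0.02 ]
 [ 0.447 -0.103  0.02 ]
 [ 0.332  0.203  0.02 ]
 [ 0.713  0.217  0.02 ]]
```

View pics/crop.png

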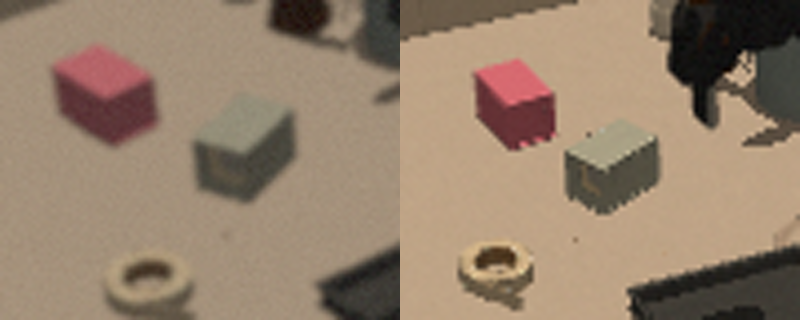

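The grey box at scene px (206,161) is the open-ended mould, with its mouth facing lower left towards the robot. The pink one is a closed block and stays out of it. Next I measure the top face corners.

```bash
python3 - <<'E'
from h import *
a=load("scene");b=load("side")
s=lambda q:np.array(q)/4.+[145,125]
t=lambda q:np.array(q)*[90/400,70/320]+[190,155]
for c,q in((a,s([[193,133],[240,95],[296,105],[248,152]])),(b,t([[565,152],[623,120],[659,148],[602,169]]-np.array([400,0])))):
    P=ray(c,q-.5,.05)[:,:2]
    d=(P[1]-P[0]+P[2]-P[3]); print(P.round(3).tolist(),P.mean(0).round(4),"yaw",np.degrees(np.arctan2(d[1],d[0])), np.linalg.norm(P-np.roll(P,1,0),axis=1).round(3))
E
```

```text
[[0.451, 0.316], [0.512, 0.34], [0.538, 0.297], [0.469, 0.265]] [0.4922 0.3044] yaw 23.177726265227644 [0.055 0.066 0.05  0.077]
[[0.444, 0.307], [0.514, 0.337], [0.526, 0.277], [0.464, 0.266]] [0.4873 0.2967] yaw 16.881311665772245 [0.046 0.076 0.061 0.063]
```

```bash
python3 -m inch '[[[0,0,-0.019],[0.1,0,0],-1],[[0,0,-0.019],[0.1,0,0],-1],[[0,0,-0.019],[0.1,0,0],-1]]'; python3 -c "
from h import *
print(telemetry.get_obs()['joint_pos'])"
```

```text
clock: 0.4
eef_pos: [0.4895, 0.0895, 0.2308]
tool_rot: [0.568, 0.823, -0.0, -0.0]
ft_force: [0.6, 1.4, -0.4]
grip_width: 0.0852
grasp_force: 0.0
[ 1.80832850e-01  2.36363570e-01 -1.75283181e-03  1.33298997e+00
  8.50987703e-05  1.38950121e+00]
```

```bash
python3 -m inch '[[[0,0,0],[0.11,0.042,0],-1],[[0,0,0],[0.11,0.042,0],-1],[[0,0,0],[0.11,0.042,0],-1],[[0,0,0],[0.11,0.042,0],-1],[[0,0,0],[0.11,0.042,0],-1],[[0,0,0],[0.11,0.042,0],-1],[[0,0,-0.019],[0,0,0],-1],[[0,0,-0.019],[0,0,0],-1],[[0,0,-0.019],[0,0,0],-1],[[0,0,-0.019],[0,0,0],-1]]' ; python3 -m inch '[[[0,0,-0.019],[0,0,0],-1],[[0,0,-0.019],[0,0,0],-1],[[0,0,-0.019],[0,0,0],-1],[[0,0,-0.019],[0,0,0],-1],[[0,0,-0.019],[0,0,0],-1],[[0,0,-0.019],[0,0,0],-1],[[0,0,-0.019],[0,0,0],-1],[[0,0,-0.019],[0,0,0],-1],[[0,0,-0.019],[0,0,0],-1],[[0,0,0],[0,0,0],-1]]'; python3 -c "
from h import *
cam('wrist','w2');print(telemetry.get_obs()['joint_pos'])"
```

```text
clock: 1.23
eef_pos: [0.4903, 0.3013, 0.2306]
tool_rot: [0.356, 0.934, -0.001, -0.0]
ft_force: [-0.8, 0.9, -0.0]
grip_width: 0.0855
grasp_force: 0.0
clock: 2.07
eef_pos: [0.4905, 0.3007, 0.2308]
tool_rot: [-0.17, 0.985, -0.0, -0.0]
ft_force: [0.5, -0.2, 0.2]
grip_width: 0.0854
grasp_force: 0.0
[5.49980610e-01 3.93214796e-01 2.17371253e-01 1.39587246e+00
 5.19165080e-05 2.13154802e-01]
```

View pics/w2.png

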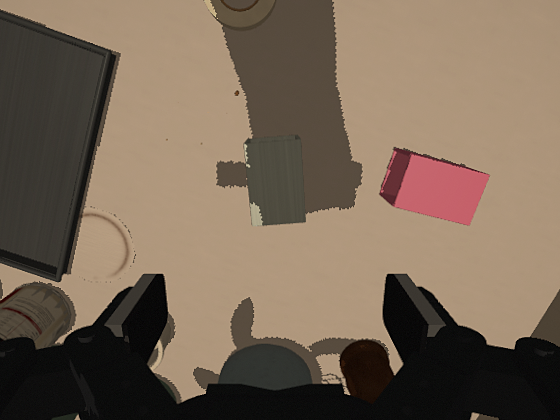

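```bash
python3 - <<'E'
from h import *
c=load("wrist")
P=ray(c,[[246,141],[300,137],[305,222],[250,226]],.05)[:,:2]
d=P[3]-P[0]+P[2]-P[1]; print(P.round(3).tolist(),P.mean(0).round(4),"yaw",np.degrees(np.arctan2(d[1],d[0])),np.linalg.norm(P-np.roll(P,1,0),axis=1).round(3))
cv2.imwrite("pics/w2c.png",cv2.resize(c["img"][115:245,200:360],(800,600)[0:1]+(650-50,),interpolation=cv2.INTER_NEAREST)[:,:,::-1])
E
```

```text
[[0.461, 0.263], [0.442, 0.305], [0.513, 0.337], [0.533, 0.29]] [0.4872 0.2988] yaw 22.527051480243983 [0.077 0.047 0.077 0.051]
```

View pics/w2c.png

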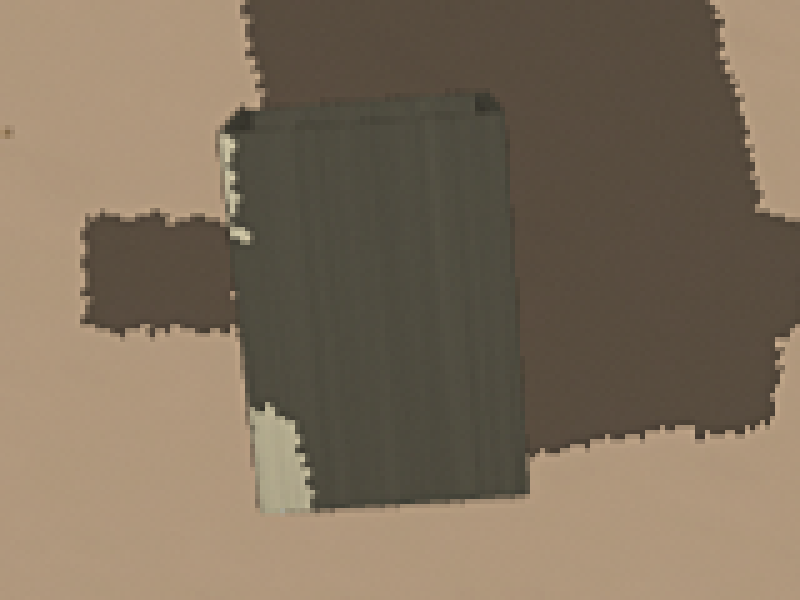

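```bash
python3 - <<'E'
from h import *
c=load("wrist")
P=ray(c,[[243.8,143.6],[301.4,139.9],[305.6,221.8],[251.6,225.9]],.05)[:,:2]
d=P[3]-P[0]+P[2]-P[1]; m=P.mean(0);y=np.arctan2(d[1],d[0])
print(P.round(3).tolist(),m.round(4),"yaw",np.degrees(y),np.linalg.norm(P-np.roll(P,1,0),axis=1).round(3))
o=telemetry.get_obs();T=R.from_quat(o["tool_rot"]).as_matrix()
print("toolx yaw",np.degrees(np.arctan2(T[1,0],T[0,0]))+180)
g=m+.021*np.array([np.cos(y),np.sin(y)])
dw=np.array([*g,.008])-o["eef_pos"]
print(g,"shift tool",T.T@dw,"units",T.T@dw/.3)
E
```

```text
[[0.464, 0.262], [0.444, 0.307], [0.512, 0.337], [0.533, 0.292]] [0.4881 0.2995] yaw 23.66682345260922 [0.075 0.05  0.074 0.05 ]
toolx yaw 19.298692108568673
[0.50736569 0.30791634] shift tool [-0.01844448  0.00122643  0.22284128] units [-0.0614816   0.00408809  0.74280426]
```

```bash
python3 -m inch '[[[0,0,0],[-0.0615,0.004,0],-1],[[0,0,-0.012],[0,0,0.1],-1],[[0,0,0],[0,0,0.13],-1],[[0,0,0],[0,0,0.13],-1],[[0,0,0],[0,0,0.13],-1],[[0,0,0],[0,0,0],-1]]'; python3 -c "
from h import *
cam('wrist','w3')"
```

```text
clock: 2.62
eef_pos: [0.5019, 0.3046, 0.0756]
tool_rot: [-0.204, 0.979, -0.003, -0.008]
ft_force: [-1.4, -0.5, -1.3]
grip_width: 0.0852
grasp_force: 0.0
```

View pics/w3.png

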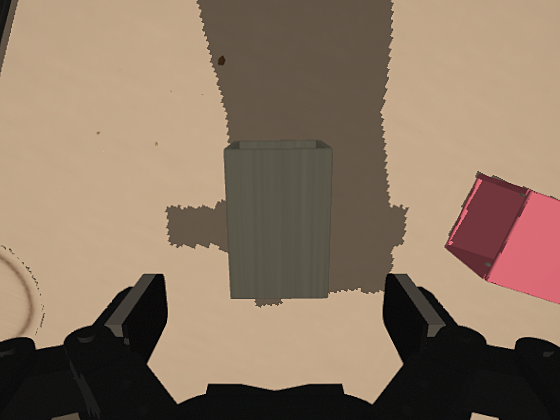

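The mould is lined up between the fingers: its top face spans columns 224–332, its mouth is at row 145 and its closed end at row 298. Descending.

```bash
python3 -m inch '[[[0,0,0],[0,0,0],-1],[[0,0,0],[0,0,0.08],-1],[[0,0,0],[0,0,0.08],-1],[[0,0,0],[0,0,0.06],-1],[[0,0,0],[0,0,0],-1],[[0,0,0],[0,0,0],-1]]'
```

```text
clock: 3.17
eef_pos: [0.5092, 0.309, 0.0206]
tool_rot: [-0.206, 0.979, 0.0, 0.001]
ft_force: [-0.1, 0.2, 0.2]
grip_width: 0.0853
grasp_force: 0.0
```

```bash
python3 -m inch '[[[0,0,0],[0,0,0.04],-1],[[0,0,0],[0,0,0],-1],[[0,0,0],[0,0,0],1],[[0,0,0],[0,0,0],1],[[0,0,0],[0,0,0],1],[[0,0,0],[0,0,0],1],[[0,0,0],[0,0,0],1],[[0,0,0],[0,0,0],1],[[0,0,0],[0,0,0],1],[[0,0,0],[0,0,0],1]]'
python3 -m inch '[[[0,0,0],[0,0,0],1],[[0,0,0],[0,0,0],1]]'
```

```text
clock: 4.0
eef_pos: [0.5089, 0.309, 0.0082]
tool_rot: [-0.206, 0.979, 0.001, 0.002]
ft_force: [-0.6, 0.1, 6.0]
grip_width: 0.0495
grasp_force: 63.3
clock: 4.17
eef_pos: [0.509, 0.309, 0.0082]
tool_rot: [-0.206, 0.979, 0.001, 0.002]
ft_force: [0.3, -0.2, 5.8]
grip_width: 0.0496
grasp_force: 63.3
```

```bash
python3 -m inch '[[[0,0,0],[0,0,-0.05],1],[[0,0,0],[0,0,-0.12],1],[[0,0,0],[0,0,-0.13],1],[[0,0,0],[0,0,-0.13],1],[[0,0,0],[0,0,-0.13],1],[[0,0,0],[0,0,-0.1],1],[[0,0,0.0165],[0,0,0],1],[[0,0,0.0165],[0,0,0],1],[[0,0,0.0165],[0,0,0],1],[[0,0,0.0165],[0,0,0],1]]'
python3 -m inch '[[[0,0,0],[-0.027,-0.103,0],1],[[0,0,0],[-0.027,-0.103,0],1],[[0,0,0],[-0.027,-0.103,0],1],[[0,0,0],[-0.027,-0.103,0],1],[[0,0,0],[-0.027,-0.103,0],1],[[0,0,0],[-0.027,-0.103,0],1],[[0,0,0],[-0.027,-0.103,0],1],[[0,0,0],[-0.027,-0.103,0],1],[[0,0,0],[-0.027,-0.103,0],1],[[0,0,0],[-0.027,-0.103,0],1]]'
python3 -m inch '[[[0,0,0],[0,0,0],1],[[0,-0.018,0],[0,0,0],1],[[0,-0.018,0],[0,0,0],1],[[0,-0.018,0],[0,0,0],1],[[0,-0.018,0],[0,0,0],1],[[0,-0.018,0],[0,0,0],1],[[0,-0.018,0],[0,0,0],1],[[0,-0.018,0],[0,0,0],1],[[0,-0.018,0],[0,0,0],1],[[0,-0.018,0],[0,0,0],1]]'
python3 -m inch '[[[0,-0.018,0],[0,0,0],1],[[0,0,0],[0,0,0],1],[[0,0,0],[0,0,0],1],[[0,0,0],[0,0,0],1]]'
python3 - <<'E'
from h import *
a=cam("scene");b=cam("side")
cv2.imwrite("pics/hold.png",np.hstack([cv2.resize(a["img"][100:250,170:370],(400,300)),cv2.resize(b["img"][100:290,150:400],(400,304))[:300]])[:,:,::-1])
o=telemetry.get_obs();print(o["joint_pos"]);T=R.from_quat(o["tool_rot"]).as_matrix();print(T.round(3))
E
```

```text
clock: 5.0
eef_pos: [0.5073, 0.3078, 0.204]
tool_rot: [0.003, 1.0, -0.0, -0.0]
ft_force: [-0.5, -0.8, -2.6]
grip_width: 0.0494
grasp_force: 63.2
clock: 5.83
eef_pos: [0.5883, -0.0025, 0.2038]
tool_rot: [0.0, 1.0, -0.0, -0.001]
ft_force: [-0.1, 0.3, -1.8]
grip_width: 0.0493
grasp_force: 63.8
clock: 6.67
eef_pos: [0.5882, -0.0007, 0.2019]
tool_rot: [0.0, 0.89, 0.0, 0.456]
ft_force: [1.1, 1.1, -4.1]
grip_width: 0.05
grasp_force: 64.8
clock: 7.0
eef_pos: [0.5922, -0.0008, 0.2013]
tool_rot: [0.0, 0.873, 0.0, 0.487]
ft_force: [0.5, 0.1, -2.6]
grip_width: 0.0495
grasp_force: 64.8
[-0.00249294  0.04318359 -0.93035548 -0.42517722  0.00218176 -0.00127567]
[[-0.521 -0.     0.853]
 [ 0.     1.     0.   ]
 [-0.853  0.    -0.521]]
```

View pics/hold.png

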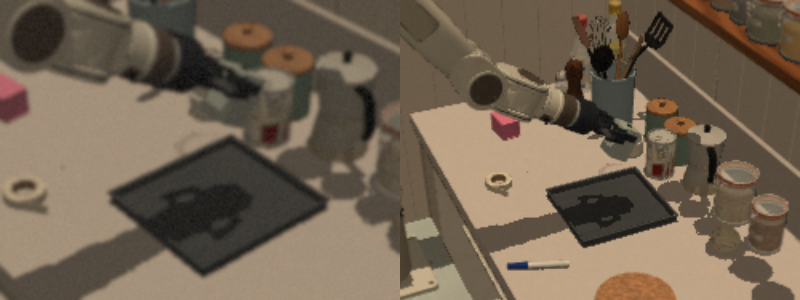

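```bash
python3 -m inch '[[[0,-0.018,0],[0,0,0],1],[[0,0,0],[0,0,0],1],[[0,0,0],[0.06,0,0.028],1],[[0,0,0],[0.06,0,0.028],1],[[0,0,0],[0.06,0,0.028],1],[[0,0,0],[0.06,0,0.028],1],[[0,0,0],[0.06,0,0.028],1],[[0,0,0],[0,0,0],1],[[0,0,0],[0,0,0],1]]'
python3 - <<'E'
from h import *
o=telemetry.get_obs();print(o["joint_pos"]);T=R.from_quat(o["tool_rot"]).as_matrix();print(T.round(3))
print("corner",o["eef_pos"]+T@[.061,0,.008],"mouth",o["eef_pos"]+T@[.061,0,-.017],"down10mm units",T.T@[0,0,-.01]/.3)
E
```

```text
clock: 7.85
eef_pos: [0.5953, -0.0009, 0.1006]
tool_rot: [0.0, 0.857, -0.0, 0.515]
ft_force: [0.3, 0.2, -2.9]
grip_width: 0.0493
grasp_force: 64.6
[-0.00273685  0.46340075 -1.08347508 -1.05751797  0.00238232 -0.00123791]
[[-0.47   0.     0.883]
 [ 0.     1.    -0.   ]
 [-0.883  0.    -0.47 ]]
corner [ 0.57371451 -0.00090359  0.04300389] mouth [ 0.55164862 -0.00090276  0.05475533] down10mm units [ 2.94211864e-02 -9.06984171e-07  1.56685960e-02]
```

```bash
python3 -m inch '[[[0,0,0],[-0.031,0,0.059],1],[[0,0,0],[-0.031,0,0.059],1],[[0,0,0],[0,0,0],1],[[0,0,0],[0,0,0],1],[[0,0,0],[0,0,0],1]]'
cat > st.py <<'E'
from h import *
o=telemetry.get_obs();print(o["joint_pos"].round(3));T=R.from_quat(o["tool_rot"]).as_matrix()
print("tilt below level",np.degrees(np.arcsin(-T[2,0])),"corner",o["eef_pos"]+T@[.061,0,.008],"down10mm units",T.T@[0,0,-.01]/.3,"fwd10",T.T@[.01,0,0]/.3)
E
python3 st.py
```

```text
clock: 8.27
eef_pos: [0.635, -0.0009, 0.1042]
tool_rot: [-0.0, 0.856, 0.0, 0.517]
ft_force: [-0.9, -0.6, -3.6]
grip_width: 0.0495
grasp_force: 64.6
[-0.002  0.471 -0.986 -0.973  0.002 -0.001]
tilt below level 62.311418067287576 corner [ 0.61376861 -0.00087475  0.04650101] down10mm units [ 2.95162081e-02 -1.37125800e-07  1.54888531e-02] fwd10 [-1.54888531e-02 -6.77673047e-07  2.95162081e-02]
```

```bash
python3 -m inch '[[[0,0,0],[0.065,0,0.034],1],[[0,0,0],[0.071,0,0.037],1]]'; python3 -m inch '[[[0,0,0],[0,0,0],1]]'; python3 st.py; python3 -m inch '[[[0,0,0],[-0.09,0,-0.047],1],[[0,0,0],[-0.09,0,-0.047],1],[[0,0,0],[-0.09,0,-0.047],1],[[0,0,0],[0,0,0],1],[[0,0,0],[0,0,0],1],[[0,0,0],[0,0,0],1],[[0,0,0],[0,0,0],1]]'
python3 - <<'E'
from h import *
a=cam("scene");b=cam("side");w=cam("wrist")
cv2.imwrite("pics/tap1.png",np.hstack([cv2.resize(a["img"][130:250,200:360],(400,300)),cv2.resize(b["img"][180:270,230:350],(400,300))])[:,:,::-1])
E
python3 st.py
```

```text
clock: 8.43
eef_pos: [0.6358, -0.0009, 0.0604]
tool_rot: [-0.0, 0.854, 0.0, 0.52]
ft_force: [-24.4, 0.1, 39.0]
grip_width: 0.0496
grasp_force: 69.5
clock: 8.52
eef_pos: [0.6374, -0.0007, 0.0586]
tool_rot: [-0.0, 0.854, 0.0, 0.521]
ft_force: [4.4, 0.7, 3.6]
grip_width: 0.0494
grasp_force: 64.6
[-2.000e-03  6.450e-01 -9.950e-01 -1.164e+00  3.000e-03 -1.000e-03]
tilt below level 62.74146399999556 corner [ 0.61654802 -0.00066457  0.00072321] down10mm units [ 2.96316306e-02 -1.14231255e-05  1.52668743e-02] fwd10 [-1.52668783e-02 -1.54352623e-05  2.96316267e-02]
clock: 9.1
eef_pos: [0.6333, -0.0009, 0.1455]
tool_rot: [0.0, 0.857, 0.0, 0.515]
ft_force: [-0.1, -0.4, -1.9]
grip_width: 0.0498
grasp_force: 64.7
[-0.002  0.324 -0.957 -0.792  0.002 -0.001]
tilt below level 61.985592145322215 corner [ 0.61240452 -0.00089186  0.08780824] down10mm units [ 2.94276503e-02 -6.64522973e-07  1.56564526e-02] fwd10 [-1.56564526e-02  1.01772411e-06  2.94276503e-02]
```

View pics/tap1.png

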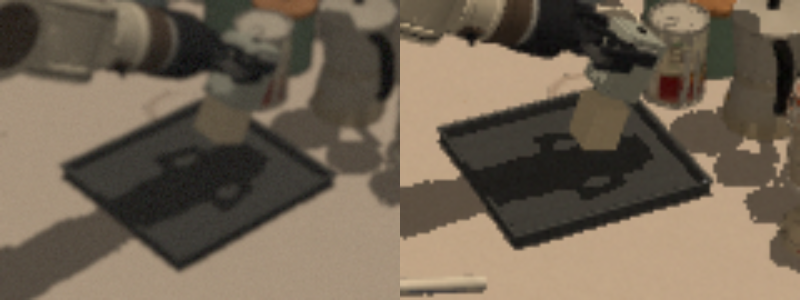

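The tap worked: the ivory candle shows half out of the mouth, at about crop (220,120) in the scene view. I'll wait, lift further and measure where it ends up.

```bash
python3 -m inch '[[[0,0,0],[0,0,0],1],[[0,0,0],[0,0,0],1],[[0,0,0],[0,0,0],1],[[0,0,0],[0,0,0],1],[[0,0,0],[-0.06,0,-0.03],1],[[0,0,0],[-0.09,0,-0.047],1],[[0,0,0],[-0.09,0,-0.047],1],[[0,0,0],[-0.06,0,-0.03],1],[[0,0,0],[0,0,0],1],[[0,0,0],[0,0,0],1]]'
python3 - <<'E'
from h import *
a=cam("scene");b=cam("side");w=cam("wrist")
cv2.imwrite("pics/tap2.png",np.hstack([cv2.resize(b["img"][120:270,200:360],(400,375)),cv2.resize(w["img"],(400,375))])[:,:,::-1])
E
python3 st.py
```

```text
clock: 10.08
eef_pos: [0.6365, -0.0009, 0.251]
tool_rot: [0.0, 0.855, -0.0, 0.518]
ft_force: [0.2, -0.6, -2.1]
grip_width: 0.0495
grasp_force: 64.9
[-0.002  0.046 -0.837 -0.392  0.002 -0.001]
tilt below level 61.89103926480644 corner [ 0.61286148 -0.00086948  0.18786592] down10mm units [ 2.94017731e-02 -3.99697672e-07  1.57049945e-02] fwd10 [-1.57049945e-02 -9.53570630e-07  2.94017730e-02]
```

View pics/tap2.png

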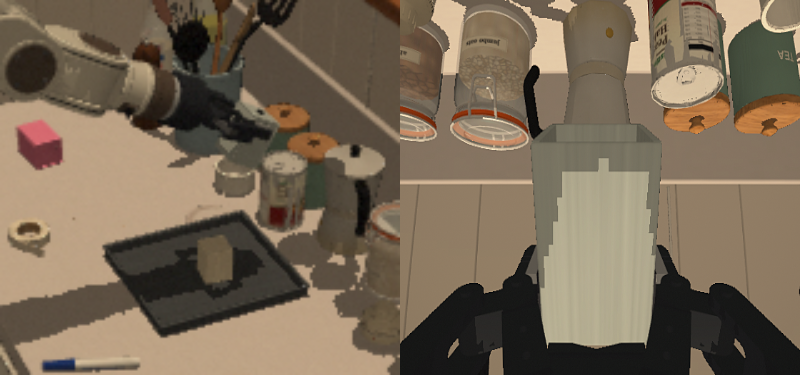

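The candle is out and at rest mid-tray (crop px (215,260)). The mould is empty and held square. I'll check numerically whether it turned in the fingers.

```bash
python3 - <<'E'
from h import *
w=load("wrist");b=load("side");o=telemetry.get_obs();T=R.from_quat(o["tool_rot"]).as_matrix()
C=np.array([[.061,-.025,-.042],[.061,.025,-.042],[-.015,-.025,-.042],[-.015,.025,-.042],[.061,-.025,.008],[.061,.025,.008]])
for pitch in(-10,-5,0,5,10):
    g=np.array([0,0,-.019]); Q=(C-g)@R.from_euler('y',pitch,degrees=True).as_matrix().T+g
    u=proj(w,o["eef_pos"]+Q@T.T); print(pitch,(u/[1.4,1.12]+[400,0]).round(0).tolist())
print(ray(b,[[200+215*.4,120+262*.4]],.03))
g=cv2.cvtColor(w["img"],cv2.COLOR_RGB2GRAY)
for col in(240,260,300,320):print(col,g[130:200:2,col].tolist())
print(g[150:400:25,180:380:4].tolist()[4])
cv2.imwrite("pics/w4.png",cv2.resize(w["img"][120:400,160:400],(685,600)[0:1]+(600,) if 0 else (600,600))[:,:,::-1])
E
```

```text
-10 [[538.0, 114.0], [659.0, 114.0], [543.0, 330.0], [654.0, 330.0], [556.0, 126.0], [640.0, 126.0]]
-5 [[536.0, 120.0], [662.0, 120.0], [544.0, 333.0], [654.0, 333.0], [555.0, 120.0], [641.0, 120.0]]
0 [[533.0, 127.0], [665.0, 127.0], [544.0, 336.0], [653.0, 336.0], [553.0, 115.0], [643.0, 115.0]]
5 [[530.0, 137.0], [669.0, 137.0], [545.0, 337.0], [652.0, 337.0], [552.0, 111.0], [645.0, 111.0]]
10 [[527.0, 149.0], [672.0, 149.0], [546.0, 338.0], [651.0, 338.0], [550.0, 108.0], [647.0, 108.0]]
[[ 0.56254254 -0.00522495  0.03      ]]
240 [97, 96, 99, 101, 101, 114, 117, 117, 117, 117, 116, 116, 117, 117, 109, 108, 114, 115, 114, 115, 114, 115, 115, 115, 116, 115, 116, 114, 115, 115, 114, 157, 168, 168, 168]
260 [106, 106, 106, 107, 102, 112, 114, 115, 113, 115, 113, 114, 115, 115, 109, 107, 114, 115, 115, 116, 114, 115, 114, 115, 115, 115, 114, 114, 114, 115, 113, 155, 167, 167, 167]
300 [108, 108, 107, 109, 103, 109, 113, 111, 112, 112, 113, 113, 114, 114, 107, 109, 115, 115, 115, 115, 115, 115, 116, 115, 116, 115, 116, 116, 116, 116, 115, 157, 169, 168, 169]
320 [78, 84, 88, 87, 92, 114, 117, 116, 115, 115, 116, 116, 115, 116, 109, 113, 118, 119, 118, 118, 118, 119, 117, 116, 118, 117, 118, 118, 118, 118, 117, 158, 171, 170, 170]
[129, 129, 131, 113, 114, 115, 115, 114, 113, 172, 171, 174, 173, 171, 165, 170, 170, 167, 171, 167, 170, 172, 170, 168, 170, 167, 167, 167, 168, 169, 170, 169, 166, 171, 177, 172, 168, 166, 166, 169, 167, 167, 170, 114, 113, 82, 129, 129, 129, 93]
```

```bash
python3 -m inch '[[[0,0.0166,0],[0,0,0],1],[[0,0.0166,0],[0,0,0],1],[[0,0.0166,0],[0,0,0],1],[[0,0.0166,0],[0,0,0],1],[[0,0.0166,0],[0,0,0],1],[[0,0.0166,0],[0,0,0],1],[[0,0.0166,0],[0,0,0],1],[[0,0.0166,0],[0,0,0],1],[[0,0.0166,0],[0,0,0],1],[[0,0.0166,0],[0,0,0],1]]'
python3 -m inch '[[[0,0,0],[0.056,-0.103,0],1],[[0,0,0],[0.056,-0.103,0],1],[[0,0,0],[0.056,-0.103,0],1],[[0,0,0],[0.056,-0.103,0],1],[[0,0,0],[0.056,-0.103,0],1],[[0,0,0],[0.056,-0.103,0],1],[[0,0,0],[0.056,-0.103,0],1],[[0,0,0],[0.056,-0.103,0],1],[[0,0,0],[0.056,-0.103,0],1],[[0,0,0],[0.056,-0.103,0],1]]'
python3 -m inch '[[[0,0,0],[0,0,0],1],[[0,0,0],[0,0,0],1]]'
cat > st2.py <<'E'
from h import *
o=telemetry.get_obs();print(o["joint_pos"].round(3));T=R.from_quat(o["tool_rot"]).as_matrix()
print("toolx",T[:,0].round(3),"units to place",(T.T@(np.array([.4675,-.3105,.019])-o["eef_pos"])/.3).round(4))
E
python3 st2.py
```

```text
clock: 11.07
eef_pos: [0.6376, -0.0009, 0.2456]
tool_rot: [-0.0, 0.999, 0.0, 0.046]
ft_force: [0.6, 0.3, -1.5]
grip_width: 0.0494
grasp_force: 64.7
clock: 11.9
eef_pos: [0.4692, -0.3111, 0.2279]
tool_rot: [0.0, 0.999, 0.001, 0.047]
ft_force: [0.9, -0.5, -1.3]
grip_width: 0.0494
grasp_force: 64.7
clock: 12.07
eef_pos: [0.469, -0.3115, 0.228]
tool_rot: [0.002, 0.999, 0.001, 0.047]
ft_force: [-0.6, 0.5, -2.7]
grip_width: 0.0495
grasp_force: 64.7
[-0.617  0.306  0.081  1.269  0.056 -0.61 ]
toolx [-0.996  0.004 -0.094] units to place [0.0709 0.0016 0.693 ]
```

```bash
python3 -m inch '[[[0,0.0083,0],[0,0,0],1],[[0,0,0],[0.005,0,0.12],1],[[0,0,0],[0.005,0,0.12],1],[[0,0,0],[0.005,0,0.12],1],[[0,0,0],[0.005,0,0.12],1],[[0,0,0],[0.005,0,0.08],1],[[0,0,0],[0.005,0,0.06],1],[[0,0,0],[0,0,0],1],[[0,0,0],[0,0,0],1]]'
python3 st2.py; python3 - <<'E'
from h import *
b=cam("side");w=cam("wrist")
cv2.imwrite("pics/place.png",np.hstack([cv2.resize(b["img"][220:340,220:380],(400,300)),cv2.resize(w["img"],(400,300))])[:,:,::-1])
E
```

```text
clock: 12.82
eef_pos: [0.4693, -0.3081, 0.0426]
tool_rot: [-0.001, 1.0, 0.001, 0.021]
ft_force: [0.7, 0.2, -1.1]
grip_width: 0.0493
grasp_force: 64.6
[-0.595  0.487 -0.16   0.891  0.026 -0.596]
toolx [-0.999 -0.001 -0.042] units to place [ 0.0094 -0.0083  0.0784]
```

View pics/place.png

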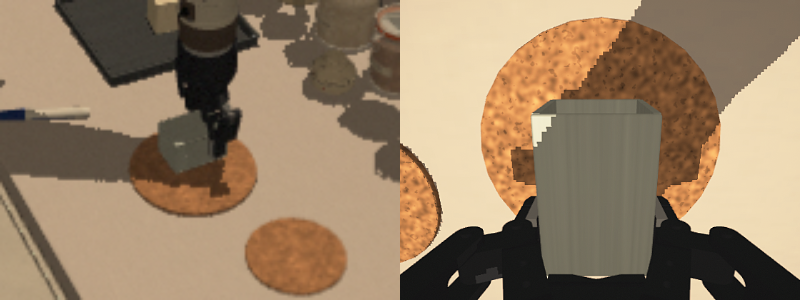

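The mould hangs level over the larger trivet, mouth towards the robot, and the candle is still in the tray. Lowering gently.

```bash
python3 -m inch '[[[0,0,0],[0.005,-0.004,0.03],1],[[0,0,0],[0.004,-0.004,0.03],1],[[0,0,0],[0,0,0.012],1],[[0,0,0],[0,0,0],1],[[0,0,0],[0,0,0],1]]'; python3 -m inch '[[[0,0,0],[0,0,0.006],1],[[0,0,0],[0,0,0],1],[[0,0,0],[0,0,0],1]]'
```

```text
clock: 13.33
eef_pos: [0.4679, -0.3122, 0.0228]
tool_rot: [0.0, 1.0, 0.0, 0.023]
ft_force: [-0.6, -1.0, -2.0]
grip_width: 0.0491
grasp_force: 64.6
clock: 13.58
eef_pos: [0.4684, -0.3124, 0.0214]
tool_rot: [0.0, 1.0, -0.0, 0.023]
ft_force: [-0.2, -0.1, -2.6]
grip_width: 0.0493
grasp_force: 64.6
```

```bash
python3 -m inch '[[[0,0,0],[0,0,0.006],1],[[0,0,0],[0,0,0],1],[[0,0,0],[0,0,0],1]]';python3 -m inch '[[[0,0,0],[0,0,0.006],1],[[0,0,0],[0,0,0],1],[[0,0,0],[0,0,0],1]]'
```

```text
clock: 13.83
eef_pos: [0.4683, -0.3122, 0.0194]
tool_rot: [0.0, 1.0, 0.0, 0.023]
ft_force: [-0.3, -0.4, -1.8]
grip_width: 0.0492
grasp_force: 64.6
clock: 14.08
eef_pos: [0.4683, -0.3122, 0.0174]
tool_rot: [-0.0, 1.0, 0.0, 0.023]
ft_force: [-0.2, -0.8, -1.6]
grip_width: 0.0495
grasp_force: 64.6
```

```bash
python3 -m inch '[[[0,0,0],[0,0,0.005],1],[[0,0,0],[0,0,0],1],[[0,0,0],[0,0,0],1]]'
```

```text
clock: 14.33
eef_pos: [0.4687, -0.3124, 0.0165]
tool_rot: [0.0, 1.0, -0.0, 0.023]
ft_force: [-1.0, 0.5, 2.0]
grip_width: 0.0493
grasp_force: 65.2
```

```bash
python3 -m inch '[[[0,0,0],[0,0,0],0.2],[[0,0,0],[0,0,0],-0.3],[[0,0,0],[0,0,0],-1],[[0,0,0],[0,0,0],-1],[[0,0,0],[0,0,0],-1],[[0,0,0],[0,0,0],-1],[[0,0,0],[0,0,0],-1],[[0,0,0],[0,0,0],-1]]'; python3 -m inch '[[[0,0,0],[0,0,-0.03],-1],[[0,0,0],[0,0,-0.1],-1],[[0,0,0],[0,0,-0.12],-1],[[0,0,0],[0,0,-0.12],-1],[[0,0,0],[0,0,-0.12],-1],[[0,0,0],[0,0,0],-1],[[0,0,0],[0,0,0],-1],[[0,0,0],[0,0,0],-1]]'
python3 - <<'E'
from h import *
w=cam("wrist");s=cam("side");a=cam("scene")
# nominal-model projections vs. grey region in wrist view
hsv=cv2.cvtColor(w["img"],cv2.COLOR_RGB2HSV)
m=cv2.inRange(hsv,(20,0,20),(110,70,170)); m[300:]=0
n,l,st,ce=cv2.connectedComponentsWithStats(m)
for i in range(1,n):
    if st[i,4]>1500:
        r=cv2.minAreaRect(np.argwhere(l==i)[:,::-1].astype(np.float32)); P=ray(w,cv2.boxPoints(r),.058)
        print(st[i],P.mean(0).round(3),np.linalg.norm(P-np.roll(P,1,0),axis=1).round(3))
for c in(s,a):
    h=cv2.cvtColor(c["img"],cv2.COLOR_RGB2HSV); print(proj(c,[.4485,-.3105,.033]).round(0))
    u,v=proj(c,[.4485,-.3105,.033])[0].astype(int); print(c["img"][v,u])
E
```

```text
clock: 15.0
eef_pos: [0.4685, -0.3122, 0.0161]
tool_rot: [-0.0, 1.0, 0.0, 0.023]
ft_force: [-0.6, 0.2, -1.0]
grip_width: 0.0856
grasp_force: 0.0
clock: 15.67
eef_pos: [0.4616, -0.3122, 0.1633]
tool_rot: [0.0, 1.0, -0.0, 0.023]
ft_force: [-0.2, 0.2, -0.7]
grip_width: 0.085
grasp_force: 0.0
[ 237  122   76  114 7825] [ 0.446 -0.313  0.058] [0.054 0.079 0.048 0.079]
[ 496  145   64  155 4746] [ 0.48  -0.13   0.058] [0.121 0.044 0.124 0.052]
[[297. 282.]]
[82 77 64]
[[332. 269.]]
[76 73 61]
```

```bash
python3 -c "
from h import *
print(workorder.job_done())"
```

```text
the job is handed in; nothing more can be done
None
```

The job is handed in at about 16 s of the allowed 51 s: one tap freed the candle, it came to rest on the tray floor, and the empty mould lies released on the larger trivet, about 3 mm from its centre by the wrist camera.

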